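# Wedge a gang of glass strips tight in the edge-grinding jig

## Robot

A 6-joint arm with a two-finger parallel gripper is mounted at the origin on the work surface. World frame = base frame: x ahead of the robot, y to its left, z up, the work surface at z = 0. Lengths are in m, angles in rad, forces in N, time in s.
With the tool pointing down it reaches from about 0.4 to 0.825 m from the base axis. Payload 7 kg.
Tool frame: the origin (TCP) lies at the very end of the fingers, on their centre line; the grasp point (between the pads) lies 19 mm behind it; z points along the fingers, y is the line along which they close (so a half turn about z gives the same grasp; the last joint's range is limited). The gripper opens to 85 mm and grips with 20 to 120 N. Pads are 22 mm wide; open, the fingers measure 114 mm over their backs; the gripper's body (76 mm by 85 mm) begins 54 mm behind the grasp point. The pads swing forward as they close: fully open they stand 13 mm farther back than shut.
Start: joints at [-1.059, 0.359, 0.012, 0, -1.224, -0.288], TCP at [0.15, -0.658, 0.231] pointing down, gripper open.
Joint ranges: [-3.07, 3.07], [-1.43, 2.12], [-1.02, 1.25], [-3.03, 1.67], [-3.05, -0], [-3.03, 3.03]. Speed limits (rad/s): [2.39, 2.39, 3.01, 3.14, 3.14, 3.14].

## Interface

Orientations are given as a unit quaternion [x, y, z, w].
In Python, from station import arm, eyes, job gives the robot as it stands.
- The arm moves only by the tool arm_command, never from a script. Its argument "deltas" is a list of rows, each a list of 5 numbers: the shift along the tool's x, y, z in mm, then the turn about the tool's z in rad, then the finger opening in mm, from 0 to 85.4. A call has 1 to 5 rows; each row shifts and turns the commanded pose from where the row before left it, along the tool's axes as they then stand; what a row does not reach is not made up. A row lasts 1/10 s, in which the tool goes at most 50 mm and 8.59 degrees, less where a joint would pass 70% of its speed; a pose out of reach is approached as far as the arm can. A call with a gripper value outside its range is refused whole. The fingers move at their own pace and stop on an object; "newtons" is the grip in N (left out, the last holds). Time passes only in rows, so rows that do not move let the fingers close. It gives the time, the measured TCP pose, the force, the opening and the grip force at its end, in the units of the state.
- arm.sense(): the state, without advancing time (a new reading comes with each control period).
- eyes.get_image(name): name is "scene" or "top" or "wrist"; returns the picture (400x640x3 uint8, blue, green, red); there is no depth.
- eyes.get_calibration(name): a dict with "intrinsics" (3x3 intrinsics, pixels), "origin" and "rotation" of the camera in the world; the wrist camera has in their place "mount" (4x4, takes a point from camera to tool coordinates, whose origin is the TCP and whose axes are the flange's). Camera axes: x right, y down, z forward; pixel columns grow to the right and rows downward; lengths in m; the calibration is good to about 2 mm. A picture is of the moment at which its call begins: read the wrist's pose just before it. get_calibration takes no time and is no camera call.
- job.sign_off(): hands the job in; it is judged then, once.
The state is a dict: "time": time; "q": joint angles; "joint_vel": joint speeds; "joint_efforts": joint torques, N m; "position": TCP position; "ee_rot": TCP orientation; "wrist_force": force on the tool from outside, world axes, zero at the start; "moment": the same for the moment, N m; "opening": opening from 0.0 (shut) to 1.0 (fully open); "finger_force": force on a finger pad.
Only numpy, scipy, OpenCV 4.12 (cv2) and the standard library are available. Lean on these libraries where they do the work, as an engineer would, in place of code of your own. Each camera call takes 0.05 s, during which the arm holds its last target. There are 200 camera calls.

## Task

Five glass strips lean loosely in the ganging jig, ready to have their edges ground together. Push the packing board towards the backstop until the strips stand upright and square against it, then drive the wooden wedge, thin end first, along the jig's base into the gap between the board and the angled cheek until the whole pack is locked tight: firmly, without forcing it, or the glass will chip. Leave board and wedge sitting flat on the base, and do not disturb the other things on the bench.

Things in the scene. Friction and masses are not known exactly. Their poses are not given: they have to be found in the camera images.
- jig: Plywood base screwed to the bench; origin on the bench, +x to the backstop, z up. It spans x -102..+108, y -142..+98 mm, top at z = 18. On it along +x: cheek, gap, packing board, strips, backstop. An end stop 36 high, x -4..+83, inner face y = +75, faces the +y ends of board and strips; the gap is open past it. The wedge goes in from the open -y side, moving to +y.
- cheek_face (a point): Middle of the working face of the cheek, a fixed wooden block 32 x 60 x 32 mm on the base (top at z = 50): x = -33.3, y = 0, z = 34 mm in the jig's frame. The face looks to the board, turned 8.2 degrees about z so that the gap is widest at its -y end and narrows towards +y by 1 mm in 7, to match the wedge.
- cheek_mouth (a point): The -y end of the cheek's face at base level, the mouth of the gap: x = -37.6, y = -29.7, z = 18 mm in the jig's frame.
- backstop: Hardwood fence 22 x 145 x 46 mm on a slotted steel foot with two brass nuts, fixed on the base; where it is set along the jig varies by 7 mm. Origin on the base under the middle of its working face, which looks to -x; axes parallel to the jig's.
- strip0: Pale green glass strip on its long edge, 8 thick x 130 long x 40 mm high, 104 g; number 0 from the backstop (0 next to it, 4 next to the board). Origin mid lower edge, x through the thickness, y along it, z up. At the start all lean 12 to 14 degrees, tops towards the backstop, feet out; upright and closed up the five take 40 mm. Sliding the feet in takes 3 to 8 N, in jerks.
- strip1: Pale green glass strip on its long edge, 8 thick x 130 long x 40 mm high, 104 g; number 1 from the backstop (0 next to it, 4 next to the board). Origin mid lower edge, x through the thickness, y along it, z up. At the start all lean 12 to 14 degrees, tops towards the backstop, feet out; upright and closed up the five take 40 mm. Sliding the feet in takes 3 to 8 N, in jerks.
- strip2: Pale green glass strip on its long edge, 8 thick x 130 long x 40 mm high, 104 g; number 2 from the backstop (0 next to it, 4 next to the board). Origin mid lower edge, x through the thickness, y along it, z up. At the start all lean 12 to 14 degrees, tops towards the backstop, feet out; upright and closed up the five take 40 mm. Sliding the feet in takes 3 to 8 N, in jerks.
- strip3: Pale green glass strip on its long edge, 8 thick x 130 long x 40 mm high, 104 g; number 3 from the backstop (0 next to it, 4 next to the board). Origin mid lower edge, x through the thickness, y along it, z up. At the start all lean 12 to 14 degrees, tops towards the backstop, feet out; upright and closed up the five take 40 mm. Sliding the feet in takes 3 to 8 N, in jerks.
- strip4: Pale green glass strip on its long edge, 8 thick x 130 long x 40 mm high, 104 g; number 4 from the backstop (0 next to it, 4 next to the board). Origin mid lower edge, x through the thickness, y along it, z up. At the start all lean 12 to 14 degrees, tops towards the backstop, feet out; upright and closed up the five take 40 mm. Sliding the feet in takes 3 to 8 N, in jerks.
- board: Loose plywood packing board on edge on the base between strips and cheek, 20 thick (x) x 130 long (y) x 72 mm high, 0.1 to 0.17 kg; its top is 32 mm above the strips and can be gripped there across its thickness. Closing fingers press it down: ease it up 2 to 3 mm or it drags. Origin under its middle, x to the backstop. It starts 2 to 5 mm behind the leaning strips' feet.
- wedge: Loose waxed hardwood wedge on its side on the bench, right or left of the jig: 160 long, 32 high, 37 mm thick at the butt, 14 at the toe (1 in 7; faces 4.1 degrees either side of its middle line), 0.07 to 0.12 kg. Origin under its middle; x to the thin end. It bites with its toe 65 to 125 mm past the mouth, then gives only 1 to 3 mm more as the push rises to 15-20 N; let go, friction holds it.
- wedge_toe (a point): Middle of the wedge's thin end face (16 mm above its underside).
- wedge_butt (a point): Middle of the wedge's thick end face (16 mm above its underside).
- offcut: Bystander: straight wooden bar 150 x 26 x 32 mm, not tapered. Origin under its middle.
- diamond_pad: Bystander: black rubber-backed grinding pad 90 x 55 x 22 mm. Origin under its middle.
- oil_jar: Bystander: amber glass jar, 60 mm across, 85 mm high. Origin under its middle.
- foil_reel: Bystander: copper foil reel lying flat, 76 mm across, 14 mm high. Origin under its middle.
- screwdriver: Bystander: screwdriver 170 mm long, lying.
- pot: Bystander: white ceramic pot, 72 mm across, 75 mm high. Origin under its middle.
Mind the look-alikes: they are no part of the job. What is shaped like the board but pink is not meant. Leave any green look-alike of the wedge alone.

How it is judged:
By the outcome, as a careful person would: the job done as asked, in the order asked, and still so for the second after the job is handed in, with the robot touching nothing.
It also fails if it takes over 69 s, if anything falls off the work surface, if the arm or the gripper's body presses on something with over 40 N, if the wrist force passes 120 N, or if a joint passes its speed limit or range.

## Working session

There is one attempt and no reset: what is moved stays moved. The work goes in short steps, Python scripts to look and compute and a tool call to move; the robot and the scene stay as the last step left them, time stands still between calls to the robot, and variables do not carry over. Pictures are saved under pics/ and viewed, at most 11 in all, crops included, and the job is handed in when it is done.

Besides the shell and the picture viewer there is one more tool, called after ">>>" as name(argument=value, ...), one argument or row to a line, values as JSON. arm_command: Moves the arm, as the interface text tells. Its arguments: {"type":"object","properties":{"deltas":{"type":"array","items":{"type":"array","items":{"type":"number"}}},"newtons":{"type":"number"}},"required":["deltas"]}

```bash
mkdir -p pics
python3 - <<'E'
from station import arm, eyes, job
import cv2, numpy as np
for n in ("scene","top"):
    cv2.imwrite(f"pics/{n}0.png",eyes.get_image(n)); c=eyes.get_calibration(n); print(n,{k:np.round(v,4).tolist() for k,v in c.items()})
print(eyes.get_calibration("wrist"))
s=arm.sense(); print(s)
E
```

```text
scene {'intrinsics': [[467.6339, 0.0, 320.7133], [0.0, 467.6339, 203.0763], [0.0, 0.0, 1.0]], 'origin': [1.4092, -0.4985, 1.0582], 'rotation': [0.7918, 0.4572, -0.2107, -0.3458]}
top {'intrinsics': [[429.7088, 0.0, 317.6584], [0.0, 429.7088, 205.2668], [0.0, 0.0, 1.0]], 'origin': [0.3493, 0.0514, 1.0898], 'rotation': [0.7083, -0.7039, 0.0395, -0.0365]}
{'intrinsics': array([[278.07306577,   0.        , 320.21311958],
       [  0.        , 278.07306577, 199.76245347],
       [  0.        ,   0.        ,   1.        ]]), 'mount': array([[-4.32676062e-04, -9.65437009e-01, -2.60636133e-01,
         6.63781200e-02],
       [ 9.99999509e-01, -1.85397205e-04, -9.73335980e-04,
        -6.47263659e-04],
       [ 8.91373367e-04, -2.60636426e-01,  9.65436616e-01,
        -1.43064925e-01],
       [ 0.00000000e+00,  0.00000000e+00,  0.00000000e+00,
         1.00000000e+00]])}
{'time': 0.1, 'q': array([-1.05891277e+00,  3.59306449e-01,  1.11865627e-02, -3.24228336e-04,
       -1.22407321e+00, -2.88093994e-01]), 'joint_vel': array([-0.00058054, -0.00253072,  0.00155292,  0.00153711,  0.00045675,
        0.00054453]), 'joint_efforts': array([ 6.96114384e-04, -5.84766161e+01,  2.94112676e+01,  6.95460409e+00,
       -3.16635604e-03,  4.54020267e-06]), 'position': array([ 0.14969254, -0.65777523,  0.23047594]), 'ee_rot': array([-1.11606550e-01,  9.93752216e-01,  7.02613680e-04, -1.31559539e-04]), 'wrist_force': array([0.15585873, 0.10533255, 0.39411928]), 'moment': array([-0.02918641, -0.01848442, -0.02738083]), 'finger_force': 0.0, 'opening': 1.0025535590991939}
```

View pics/scene0.png

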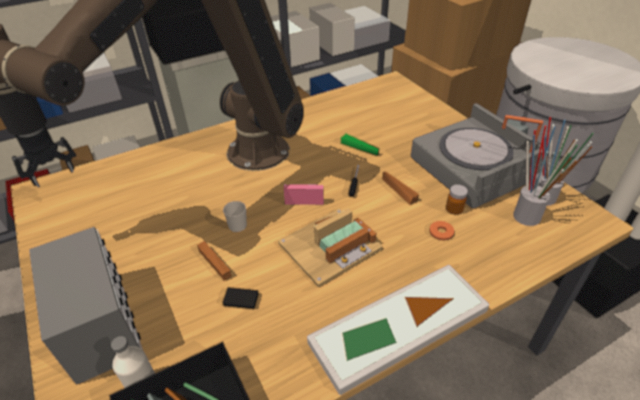

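View pics/top0.png

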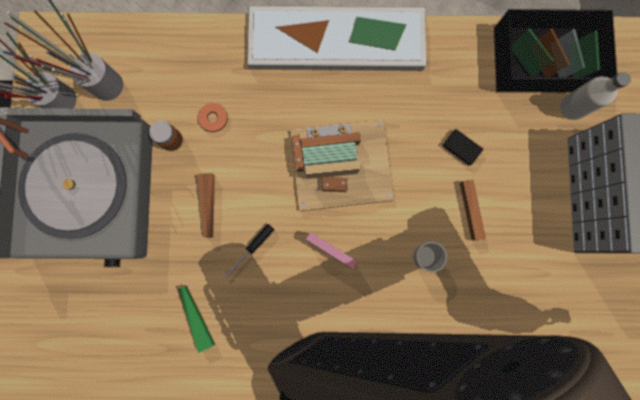

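The top picture shows the jig at about (342,165), with the backstop at the top, end stop at the left and cheek at (335,184). There are two brown bars, at (206,205) and (472,210). The green look-alike is at (196,318) and the pink one at (331,250). I'll enlarge both brown bars and the jig to tell the wedge from the offcut.

```bash
cat > h.py <<'E'
from station import arm, eyes, job
import cv2, numpy as np
from scipy.spatial.transform import Rotation as R
def cam(n,s=None):
    c=eyes.get_calibration(n); K=c["intrinsics"]
    if n=="wrist":
        s=s or arm.sense(); M=c["mount"]; Rt=R.from_quat(s["ee_rot"]).as_matrix()
        return K,Rt@M[:3,3]+s["position"],Rt@M[:3,:3]
    r=np.array(c["rotation"]); return K,np.array(c["origin"]),(R.from_quat(r).as_matrix() if r.size==4 else r)
def ray(C,uv,z):
    K,o,Rm=C; d=np.c_[np.atleast_2d(uv),np.ones(len(np.atleast_2d(uv)))]@np.linalg.inv(K).T@Rm.T
    return o+d*((z-o[2])/d[:,2])[:,None]
def proj(C,P):
    K,o,Rm=C; p=(np.atleast_2d(P)-o)@Rm@K.T; return p[:,:2]/p[:,2:]
E
python3 - <<'E'
from h import *
im=cv2.imread("pics/top0.png"); C=cam("top")
a=cv2.resize(im[160:250,165:265],None,fx=3.2,fy=3.2,interpolation=2)
b=cv2.resize(im[160:250,425:525],None,fx=3.2,fy=3.2,interpolation=2)
j=cv2.resize(im[115:215,280:405],None,fx=5,fy=5,interpolation=2)[:,:480]
j=cv2.resize(im[115:215,285:400],(460,400),interpolation=2)
sc=cv2.imread("pics/scene0.png"); k=cv2.resize(sc[185:290,275:390],(320,292),interpolation=2)
out=np.zeros((600,800,3),np.uint8); out[:288,:320]=a; out[288:576,:320]=b; out[:400,330:790]=j
cv2.imwrite("pics/crop1.png",out)
hsv=cv2.cvtColor(im,cv2.COLOR_BGR2HSV)
for nm,(x0,y0,x1,y1) in dict(L=(185,165,225,245),Rr=(450,170,495,245),jig=(280,115,400,215)).items():
    m=np.zeros(im.shape[:2],np.uint8); h=hsv[y0:y1,x0:x1]
    m[y0:y1,x0:x1]=((h[...,0]<13)&(h[...,1]>110)&(h[...,2]<165))*255
    cs,_=cv2.findContours(m,0,2)
    for c in cs:
        if cv2.contourArea(c)<60: continue
        r=cv2.minAreaRect(c); P=ray(C,cv2.boxPoints(r),0.032)
        print(nm,cv2.contourArea(c),np.round(r[0],1),np.round(r[1],1),round(r[2],1),np.round(P[:,:2],3).tolist())
        ap=cv2.approxPolyDP(c,2.5,True)[:,0]; print(ap.tolist(),np.round(ray(C,ap.astype(float),.032)[:,:2],3).tolist())
E
```

```text
L 642.0 [205.5 205. ] [62. 15.] 90.0 [[0.54, 0.346], [0.54, 0.309], [0.386, 0.304], [0.386, 0.34]]
[[199, 174], [204, 234], [208, 236], [212, 233], [209, 230], [212, 229], [213, 176]] [[0.54, 0.343], [0.391, 0.326], [0.386, 0.316], [0.393, 0.306], [0.401, 0.314], [0.403, 0.307], [0.535, 0.308]]
Rr 622.0 [472.2 210.1] [59.1 13.1] 77.8 [[0.523, -0.306], [0.53, -0.338], [0.386, -0.364], [0.379, -0.333]]
[[463, 182], [461, 187], [467, 197], [464, 199], [465, 208], [469, 212], [467, 217], [472, 225], [472, 237], [483, 238], [473, 183]] [[0.524, -0.315], [0.512, -0.31], [0.487, -0.324], [0.481, -0.316], [0.459, -0.318], [0.449, -0.328], [0.437, -0.322], [0.417, -0.334], [0.387, -0.333], [0.385, -0.36], [0.522, -0.34]]
jig 250.0 [334.2 183.8] [24.1 13.2] 3.4 [[0.502, 0.037], [0.536, 0.036], [0.533, -0.024], [0.499, -0.023]]
[[323, 179], [324, 189], [344, 191], [346, 178]] [[0.529, 0.034], [0.504, 0.032], [0.5, -0.018], [0.532, -0.023]]
jig 574.5 [326.4 151.5] [35.1 66.2] 88.0 [[0.641, 0.111], [0.648, -0.056], [0.558, -0.058], [0.551, 0.107]]
[[358, 133], [307, 138], [301, 142], [298, 135], [294, 136], [297, 170], [302, 169], [301, 143], [304, 146], [358, 141]] [[0.647, -0.053], [0.634, 0.075], [0.623, 0.09], [0.641, 0.098], [0.639, 0.108], [0.552, 0.099], [0.554, 0.087], [0.621, 0.09], [0.613, 0.082], [0.627, -0.053]]
```

View pics/crop1.png

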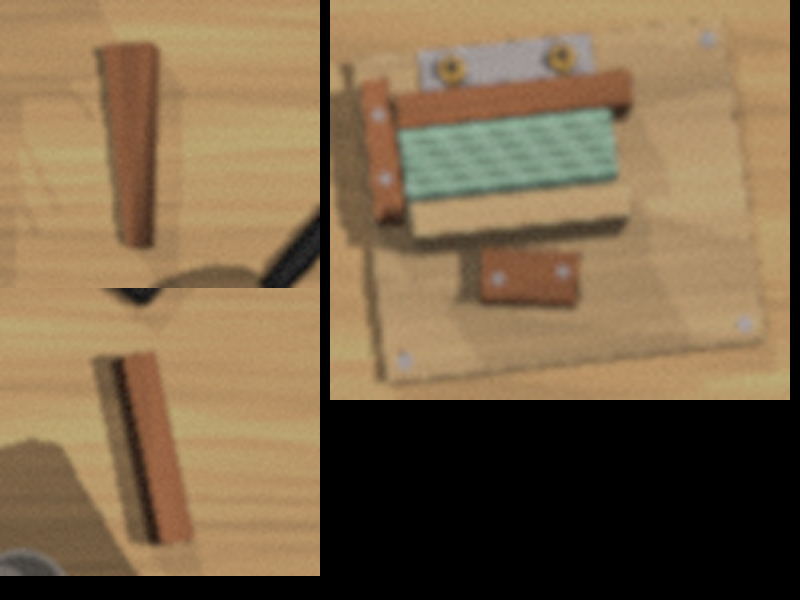

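The bar at (206,205) tapers: wide at the top, narrow at the bottom, so its butt faces +x and its toe faces the robot. It's brown and lies left of the jig, so it's the wedge. The bar at (472,210) is straight, which makes it the offcut. The green taper at (196,318) and the pink board at (331,250) are decoys. I'll move over the jig for a closer wrist view.

>>> arm_command(
  deltas=[
    [-34, 34, 0, 0, 60],
    [-34, 34, 0, 0, 60],
    [-34, 34, 0, 0, 60],
    [-34, 34, 0, 0, 60],
    [-34, 34, 0, 0, 60],
  ],
  newtons=30,
)

```text
time: 0.6
position: [0.2783, -0.4529, 0.231]
ee_rot: [-0.111, 0.994, 0.0, -0.0]
wrist_force: [2.1, -0.4, 0.7]
opening: 0.703
finger_force: 0.0
```

>>> arm_command(
  deltas=[
    [-34, 34, 0, 0, 60],
    [-34, 34, 0, 0, 60],
    [-34, 34, 0, 0, 60],
    [-34, 34, 0, 0, 60],
    [-34, 34, 0, 0, 60],
  ],
)

```text
time: 1.1
position: [0.4063, -0.2493, 0.2313]
ee_rot: [-0.112, 0.994, 0.0, 0.0]
wrist_force: [1.5, 0.0, -0.4]
opening: 0.703
finger_force: 0.0
```

>>> arm_command(
  deltas=[
    [-34, 34, 0, 0, 60],
    [-34, 34, 0, 0, 60],
    [-34, 34, 0, 0, 60],
    [-34, 34, 0, 0, 60],
    [-34, 34, 0, 0, 60],
  ],
)

```text
time: 1.6
position: [0.5344, -0.0457, 0.2313]
ee_rot: [-0.112, 0.994, 0.0, -0.0]
wrist_force: [0.3, -0.2, 0.5]
opening: 0.702
finger_force: 0.0
```

>>> arm_command(
  deltas=[
    [-34, 34, 0, 0, 60],
    [0, 0, 10, -0.145, 60],
    [0, 0, 10, -0.145, 60],
    [0, 0, 10, -0.145, 60],
    [0, 0, 10, -0.145, 60],
  ],
)

```text
time: 2.1
position: [0.5592, -0.0068, 0.1904]
ee_rot: [-0.394, 0.919, 0.0, -0.0]
wrist_force: [0.4, 0.2, -0.4]
opening: 0.705
finger_force: 0.0
```

>>> arm_command(
  deltas=[
    [0, 0, 10, -0.145, 60],
    [0, 0, 10, -0.145, 60],
    [0, 0, 0, -0.145, 60],
    [0, 0, 0, -0.145, 60],
    [0, 0, 0, -0.145, 60],
  ],
)

```text
time: 2.6
position: [0.5591, -0.0071, 0.1708]
ee_rot: [-0.694, 0.72, 0.0, -0.0]
wrist_force: [0.6, 0.5, -0.2]
opening: 0.701
finger_force: 0.0
```

>>> arm_command(
  deltas=[
    [0, 0, 0, -0.145, 60],
    [0, 0, 0, 0, 60],
  ],
)

```text
time: 2.8
position: [0.5592, -0.007, 0.171]
ee_rot: [0.743, -0.669, -0.0, 0.0]
wrist_force: [-1.0, 0.1, -0.7]
opening: 0.699
finger_force: 0.0
```

Run:
```python
from h import *
s=arm.sense(); cv2.imwrite("pics/w1.png",eyes.get_image("wrist")); np.save("s1.npy",s,allow_pickle=True)
print(s["position"],s["ee_rot"],s["time"],s["opening"])
```

```text
[ 0.5591974  -0.00702321  0.17096231] [ 7.43279694e-01 -6.68980683e-01 -2.34800196e-04  2.95735254e-04] 2.8 0.6988198493116075
```

View pics/w1.png

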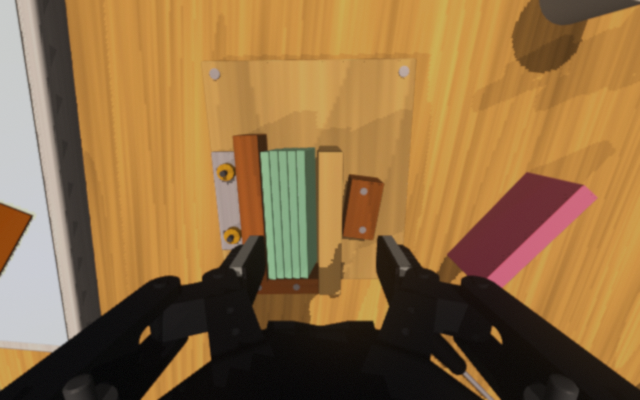

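The wrist picture shows the jig from above, with -y at the top. The base corners are at (205,61) and (413,60), the cheek at (362,207), the board top at about (330,152–280), the glass at (288,215) and the backstop at (250,190). Next I'll fit straight edges and cast them to their heights.

Run:
```python
from h import *
s=np.load("s1.npy",allow_pickle=True).item(); C=cam("wrist",s)
Rt=R.from_quat(s["ee_rot"]).as_matrix(); print("toolx yaw",np.degrees(np.arctan2(Rt[1,0],Rt[0,0])))
im=cv2.imread("pics/w1.png"); g=cv2.cvtColor(im,cv2.COLOR_BGR2GRAY)
L=cv2.createLineSegmentDetector().detect(g)[0][:,0]
for l in sorted(L.tolist(),key=lambda l:l[0]):
    a,b=np.array(l[:2]),np.array(l[2:])
    if np.hypot(*(a-b))<25 or min(a[0],b[0])<195 or max(a[0],b[0])>425 or min(a[1],b[1])<40 or max(a[1],b[1])>310: continue
    o=[]
    for z in (.018,.05,.064,.09):
        P=ray(C,[a,b],z)[:,:2]; d=(P[0]-P[1]); an=np.degrees(np.arctan2(d[1],d[0]))%180
        o.append(np.round(P*1000,1).tolist())
    print(np.round(l,1).tolist(),"ang%.1f"%an,o)
```

```text
toolx yaw -83.97689047974723
[234.3, 163.3, 231.7, 136.8] ang97.0 [[[652.5, -24.6], [655.9, -51.9]], [[643.1, -29.8], [646.1, -54.2]], [[639.0, -32.1], [641.9, -55.2]], [[631.4, -36.4], [634.0, -57.1]]]
[240.1, 226.9, 235.6, 177.0] ang96.5 [[[644.3, 47.0], [650.8, -9.8]], [[635.8, 34.1], [641.6, -16.7]], [[632.1, 28.4], [637.6, -19.7]], [[625.2, 17.8], [630.1, -25.2]]]
[242.2, 264.6, 257.9, 236.7] ang65.8 [[[640.3, 94.0], [623.6, 56.9]], [[632.3, 75.9], [617.4, 42.8]], [[628.7, 68.0], [614.6, 36.7]], [[622.2, 53.3], [609.5, 25.2]]]
[260.2, 209.3, 257.8, 175.6] ang96.7 [[[622.6, 23.8], [627.0, -13.9]], [[616.4, 13.3], [620.4, -20.3]], [[613.7, 8.8], [617.5, -23.1]], [[608.8, 0.2], [612.1, -28.3]]]
[260.5, 154.3, 268.0, 275.6] ang96.4 [[[625.3, -36.9], [609.3, 105.3]], [[618.9, -40.8], [604.6, 86.0]], [[616.0, -42.6], [602.6, 77.6]], [[610.8, -45.7], [598.7, 61.9]]]
[265.8, 267.4, 251.9, 304.9] ang74.9 [[[612.5, 94.8], [626.7, 147.4]], [[607.4, 76.6], [620.1, 123.6]], [[605.2, 68.7], [617.2, 113.2]], [[601.1, 53.9], [611.9, 93.8]]]
[270.0, 154.3, 277.2, 274.4] ang96.8 [[[615.3, -37.9],
[... 3701 characters left out ...]
04.2, 45.1]]]
[391.0, 250.5, 401.0, 274.4] ang120.2 [[[469.4, 57.9], [452.3, 87.2]], [[479.8, 43.7], [464.6, 69.9]], [[484.4, 37.5], [469.9, 62.3]], [[492.8, 26.0], [479.9, 48.2]]]
[404.1, 243.4, 421.1, 265.6] ang134.2 [[[455.9, 47.5], [430.9, 73.3]], [[467.8, 34.5], [445.4, 57.5]], [[473.0, 28.8], [451.8, 50.5]], [[482.6, 18.2], [463.7, 37.7]]]
[409.4, 58.0, 380.6, 59.2] ang8.2 [[[486.2, -144.7], [513.8, -140.7]], [[494.8, -136.9], [519.4, -133.4]], [[498.6, -133.6], [521.9, -130.2]], [[505.6, -127.3], [526.4, -124.3]]]
[412.7, 110.6, 407.2, 184.4] ang96.5 [[[473.8, -97.1], [465.1, -21.1]], [[483.7, -94.5], [476.0, -26.8]], [[488.0, -93.4], [480.8, -29.2]], [[496.1, -91.3], [489.6, -33.8]]]
```

Run:
```python
import cv2
im=cv2.imread("pics/w1.png"); cv2.imwrite("pics/crop2.png",cv2.resize(im[120:310,205:405],None,fx=3.1,fy=3.1,interpolation=2))
```

```text
(no output)
```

View pics/crop2.png

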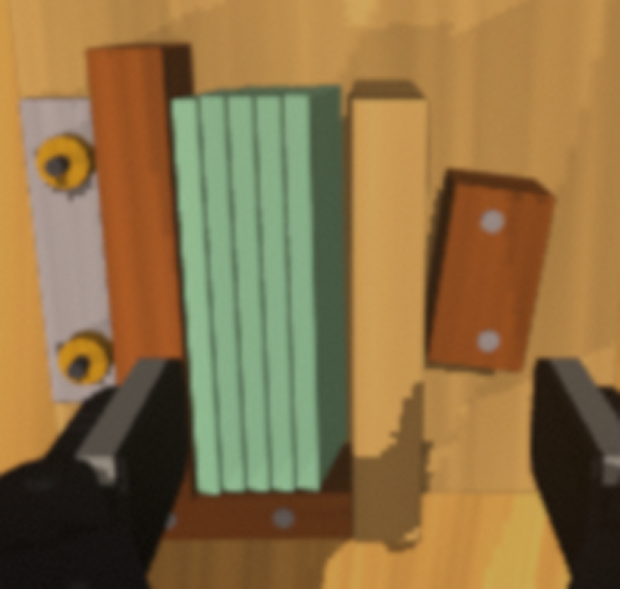

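The jig's origin is at about (564, 8) mm with a yaw of 6.6°. The board spans jig x -25 to -5, and the backstop face is at about +48, so the board has to go in about 13 mm. I'll grip the board top across its thickness.

>>> arm_command(
  deltas=[
    [-16, 8.4, 0, -0.01, 45],
    [0, 0, 30, 0, 45],
    [0, 0, 30, 0, 45],
    [0, 0, 20, 0, 45],
    [0, 0, 13, 0, 45],
  ],
  newtons=25,
)

```text
time: 3.35
position: [0.5486, 0.0078, 0.0766]
ee_rot: [0.745, -0.668, -0.001, 0.001]
wrist_force: [-0.2, 0.4, 0.7]
opening: 0.527
finger_force: 0.0
```

>>> arm_command(
  deltas=[
    [0, 0, 8, 0, 45],
    [0, 0, 0, 0, 45],
  ],
)

```text
time: 3.55
position: [0.5492, 0.0079, 0.0696]
ee_rot: [0.745, -0.667, -0.0, 0.001]
wrist_force: [-0.7, -0.3, 0.3]
opening: 0.529
finger_force: 0.0
```

>>> arm_command(
  deltas=[
    [0, 0, 0, 0, 15],
    [0, 0, 0, 0, 15],
    [0, 0, 0, 0, 15],
    [0, 0, 0, 0, 15],
    [0, 0, 0, 0, 15],
  ],
)

```text
time: 4.05
position: [0.5502, 0.0083, 0.0713]
ee_rot: [0.746, -0.666, 0.001, -0.001]
wrist_force: [-1.4, 0.1, 6.0]
opening: 0.229
finger_force: 28.7
```

>>> arm_command(
  deltas=[
    [0, 0, -2, 0, 15],
    [0, 0, -1.5, 0, 15],
    [0, 0, 0, 0, 15],
  ],
)

```text
time: 4.35
position: [0.5493, 0.0081, 0.0738]
ee_rot: [0.746, -0.666, -0.0, 0.0]
wrist_force: [0.9, -0.2, -1.5]
opening: 0.226
finger_force: 27.7
```

>>> arm_command(
  deltas=[
    [0, -1, 0, 0, 15],
    [0, -1, 0, 0, 15],
    [0, -1, 0, 0, 15],
    [0, -1, 0, 0, 15],
    [0, 0, 0, 0, 15],
  ],
)

```text
time: 4.85
position: [0.5533, 0.0085, 0.0736]
ee_rot: [0.746, -0.666, -0.0, 0.0]
wrist_force: [-1.4, 0.3, -0.8]
opening: 0.224
finger_force: 27.8
```

>>> arm_command(
  deltas=[
    [0, -1, 0, 0, 15],
    [0, -1, 0, 0, 15],
    [0, -1, 0, 0, 15],
    [0, 0, 0, 0, 15],
  ],
)

```text
time: 5.25
position: [0.5558, 0.0086, 0.0734]
ee_rot: [0.746, -0.666, -0.0, 0.001]
wrist_force: [-4.5, 0.0, -2.0]
opening: 0.226
finger_force: 27.9
```

>>> arm_command(
  deltas=[
    [0, -1, 0, 0, 15],
    [0, -1, 0, 0, 15],
    [0, 0, 0, 0, 15],
  ],
)

```text
time: 5.55
position: [0.5585, 0.0091, 0.0737]
ee_rot: [0.746, -0.666, -0.0, 0.0]
wrist_force: [-3.1, -0.5, -2.7]
opening: 0.227
finger_force: 27.9
```

>>> arm_command(
  deltas=[
    [0, -1, 0, 0, 15],
    [0, -1, 0, 0, 15],
    [0, 0, 0, 0, 15],
  ],
)

```text
time: 5.85
position: [0.5607, 0.0094, 0.0738]
ee_rot: [0.746, -0.666, 0.0, -0.0]
wrist_force: [-2.4, -0.7, -2.2]
opening: 0.228
finger_force: 27.8
```

>>> arm_command(
  deltas=[
    [0, -1, 0, 0, 15],
    [0, 0, 0, 0, 15],
  ],
)

```text
time: 6.05
position: [0.5616, 0.0095, 0.0738]
ee_rot: [0.746, -0.666, 0.0, -0.0]
wrist_force: [-2.6, -0.2, -3.4]
opening: 0.225
finger_force: 27.8
```

>>> arm_command(
  deltas=[
    [0, -1, 0, 0, 15],
    [0, 0, 0, 0, 15],
  ],
)

```text
time: 6.25
position: [0.5623, 0.0095, 0.0738]
ee_rot: [0.746, -0.666, -0.0, 0.0]
wrist_force: [-3.5, -0.9, -1.9]
opening: 0.227
finger_force: 27.9
```

>>> arm_command(
  deltas=[
    [0, -1, 0, 0, 15],
    [0, 0, 0, 0, 15],
  ],
)

```text
time: 6.45
position: [0.5625, 0.0094, 0.0737]
ee_rot: [0.746, -0.666, -0.001, 0.001]
wrist_force: [-6.5, 0.2, 0.3]
opening: 0.225
finger_force: 28.3
```

>>> arm_command(
  deltas=[
    [0, -1, 0, 0, 15],
    [0, 0, 0, 0, 15],
  ],
)

```text
time: 6.65
position: [0.5627, 0.0093, 0.0736]
ee_rot: [0.746, -0.666, -0.001, 0.001]
wrist_force: [-9.0, -1.0, 2.3]
opening: 0.225
finger_force: 28.6
```

Run:
```python
from h import *
s=arm.sense(); im=eyes.get_image("wrist"); np.save("s2.npy",s,allow_pickle=True); cv2.imwrite("pics/w2.png",im)
sc=eyes.get_image("scene"); cv2.imwrite("pics/sc2.png",sc)
o=np.zeros((600,800,3),np.uint8); a=cv2.resize(im[60:400,150:500],None,fx=1.3,fy=1.3); o[:a.shape[0],:a.shape[1]]=a
b=cv2.resize(sc[200:290,280:390],(340,278),interpolation=2); o[:278,460:]=b
cv2.imwrite("pics/v2.png",o)
```

```text
(no output)
```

View pics/v2.png

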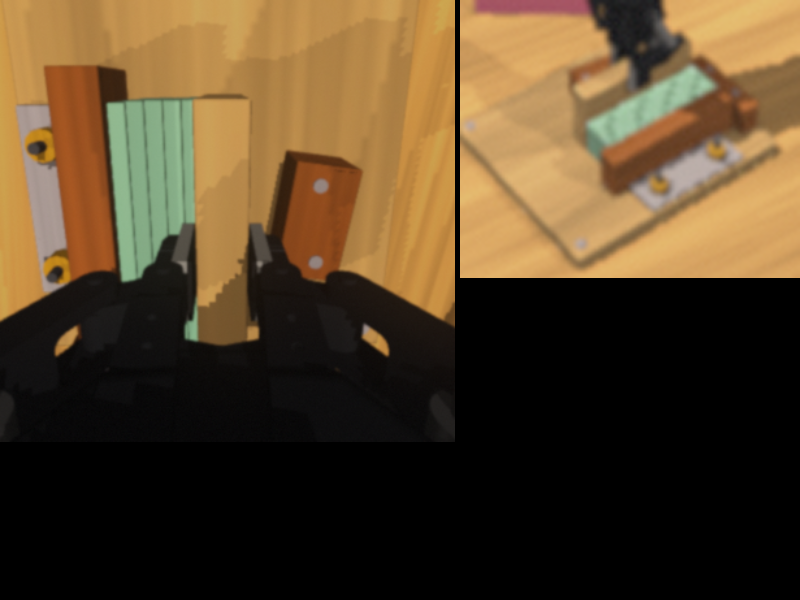

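The wrist crop shows the five strips closed up and upright between the backstop and the board, and the push has gone stiff: 9 N with no further travel. I'll push slightly more, lower the board onto the base, back the command off and release.

>>> arm_command(
  deltas=[
    [0, -1, 0, 0, 15],
    [0, 0, 0, 0, 15],
    [0, 1, 1, 0, 15],
    [0, 1, 1, 0, 15],
    [0, 0, 0.5, 0, 15],
  ],
)

```text
time: 7.25
position: [0.5626, 0.0093, 0.0715]
ee_rot: [0.746, -0.666, -0.0, 0.001]
wrist_force: [-7.6, 0.3, 5.8]
opening: 0.23
finger_force: 29.0
```

>>> arm_command(
  deltas=[
    [0, 0, 0.5, 0, 15],
    [0, 0, 0, 0, 15],
  ],
)

```text
time: 7.45
position: [0.5626, 0.0094, 0.0714]
ee_rot: [0.746, -0.666, -0.0, 0.001]
wrist_force: [-9.2, 0.1, 5.9]
opening: 0.225
finger_force: 29.1
```

>>> arm_command(
  deltas=[
    [0, 0.5, 0, 0, 24],
    [0, 0, 0, 0, 35],
    [0, 0, 0, 0, 45],
    [0, 0, 0, 0, 45],
    [0, 0, -20, 0, 45],
  ],
)

```text
time: 7.95
position: [0.5615, 0.0093, 0.0888]
ee_rot: [0.746, -0.666, -0.001, 0.002]
wrist_force: [-0.2, 0.5, 0.0]
opening: 0.525
finger_force: 0.0
```

>>> arm_command(
  deltas=[
    [0, 0, -40, 0, 60],
    [0, 0, -45, 0, 60],
    [-45, 7.7, 0, 0, 60],
    [-45, 7.7, 0, 0, 60],
    [-45, 7.7, 0, 0, 60],
  ],
)

```text
time: 8.45
position: [0.5247, 0.1424, 0.1766]
ee_rot: [0.745, -0.667, 0.0, -0.001]
wrist_force: [1.6, 0.4, -0.7]
opening: 0.699
finger_force: 0.0
```

>>> arm_command(
  deltas=[
    [-45, 7.7, 0, 0, 60],
    [-45, 7.7, 0, 0, 60],
    [-45, 7.7, 0, 0, 60],
    [-45, 7.7, 0, 0, 60],
    [0, 0, 0, -0.138, 60],
  ],
)

```text
time: 8.95
position: [0.473, 0.3213, 0.1759]
ee_rot: [0.791, -0.612, 0.0, -0.001]
wrist_force: [0.2, -1.1, -0.7]
opening: 0.704
finger_force: 0.0
```

>>> arm_command(
  deltas=[
    [0, 0, 0, -0.138, 60],
    [0, 0, 0, -0.138, 60],
    [0, 0, 0, -0.138, 60],
    [0, 0, 0, -0.138, 60],
    [0, 0, 0, -0.138, 60],
  ],
)

```text
time: 9.45
position: [0.474, 0.3168, 0.1759]
ee_rot: [0.952, -0.307, 0.0, -0.0]
wrist_force: [-0.4, -0.3, 0.0]
opening: 0.7
finger_force: 0.0
```

>>> arm_command(
  deltas=[
    [0, 0, 0, -0.138, 60],
    [0, 0, 0, -0.138, 60],
    [0, 0, 0, -0.138, 60],
    [0, 0, 0, -0.138, 60],
    [0, 0, 0, -0.138, 60],
  ],
)

```text
time: 9.95
position: [0.4741, 0.3168, 0.1759]
ee_rot: [0.999, 0.033, 0.0, -0.0]
wrist_force: [-0.3, 0.1, -0.6]
opening: 0.7
finger_force: 0.0
```

>>> arm_command(
  deltas=[
    [0, 0, 0, 0, 60],
    [0, 0, 0, 0, 60],
  ],
)

```text
time: 10.15
position: [0.474, 0.3166, 0.1759]
ee_rot: [1.0, 0.028, 0.0, -0.0]
wrist_force: [-0.6, 1.0, 0.3]
opening: 0.702
finger_force: 0.0
```

Run:
```python
from h import *
s=arm.sense(); im=eyes.get_image("wrist"); C=cam("wrist",s); cv2.imwrite("pics/w3.png",im)
Rt=R.from_quat(s["ee_rot"]).as_matrix(); print(s["position"],"yaw",np.degrees(np.arctan2(Rt[1,0],Rt[0,0])),s["time"])
hsv=cv2.cvtColor(im,cv2.COLOR_BGR2HSV); m=((hsv[...,0]<13)&(hsv[...,1]>130)&(hsv[...,2]>40)&(hsv[...,2]<190)).astype(np.uint8)*255
for c in cv2.findContours(m,0,2)[0]:
    if cv2.contourArea(c)>800:
        ap=cv2.approxPolyDP(c,3,True)[:,0].astype(float); print(ap.tolist(),"\n",np.round(ray(C,ap,.032)[:,:2]*1000).tolist())
L=cv2.createLineSegmentDetector().detect(cv2.cvtColor(im,6))[0][:,0]
for l in L:
    P=ray(C,l.reshape(2,2).astype(float),.032)*1000
    if np.hypot(*(l[:2]-l[2:]))>20 and (abs(P[:,1]-325)<60).all() and P[:,0].min()>340 and P[:,0].max()<580:
        d=P[0]-P[1]; print(np.round(l),np.round(P[:,:2],1).tolist(),"ang%.1f"%(np.degrees(np.arctan2(d[1],d[0]))%180))
```

```text
[0.47395578 0.31661039 0.17586724] yaw 3.2152617674113384 10.15
[[308.0, 123.0], [316.0, 132.0], [310.0, 132.0], [314.0, 134.0], [310.0, 144.0], [299.0, 145.0], [298.0, 152.0], [299.0, 149.0], [303.0, 153.0], [302.0, 147.0], [309.0, 149.0], [309.0, 171.0], [303.0, 167.0], [301.0, 174.0], [311.0, 182.0], [308.0, 193.0], [303.0, 194.0], [308.0, 199.0], [312.0, 193.0], [310.0, 173.0], [315.0, 178.0], [313.0, 183.0], [318.0, 184.0], [314.0, 188.0], [316.0, 196.0], [312.0, 201.0], [311.0, 195.0], [307.0, 203.0], [304.0, 200.0], [306.0, 221.0], [308.0, 217.0], [310.0, 222.0], [315.0, 220.0], [314.0, 227.0], [319.0, 231.0], [310.0, 239.0], [308.0, 235.0], [308.0, 242.0], [313.0, 242.0], [309.0, 248.0], [320.0, 253.0], [321.0, 241.0], [316.0, 234.0], [321.0, 239.0], [318.0, 228.0], [322.0, 227.0], [322.0, 208.0], [312.0, 206.0], [319.0, 211.0], [317.0, 217.0], [314.0, 211.0], [311.0, 222.0], [306.0, 208.0], [311.0, 200.0], [311.0, 204.0], [316.0, 200.0], [323.0, 204.0], [319.0, 203.0], [323.0, 198.0], [316.0, 188.0], [324.0, 187.0], [325.0, 174.0], [318.0, 174.0], [316.0, 169.0], [322.0, 160
[... 3636 characters left out ...]
, 456.0], [609.0, 436.0], [607.0, 422.0], [613.0, 425.0], [613.0, 411.0], [616.0, 413.0], [622.0, 404.0], [621.0, 408.0], [625.0, 406.0], [629.0, 398.0], [631.0, 405.0], [634.0, 397.0], [636.0, 400.0]]
[264. 238. 265. 272.] [[414.6, 375.3], [373.0, 373.7]] ang2.2
[330. 123. 321. 267.] [[541.5, 309.9], [383.0, 309.2]] ang0.2
[272. 145. 276. 166.] [[517.3, 366.8], [495.9, 362.9]] ang10.3
[290. 189. 285. 149.] [[471.8, 347.6], [513.3, 353.7]] ang8.4
[297. 241. 291. 192.] [[413.4, 338.7], [469.0, 346.8]] ang8.4
[300. 117. 329. 121.] [[546.1, 339.2], [543.7, 310.5]] ang85.2
[314. 254. 314. 231.] [[398.0, 318.5], [426.6, 319.4]] ang1.7
[261. 292. 351. 294.] [[346.4, 378.6], [349.1, 272.9]] ang91.5
```

View pics/w3.png

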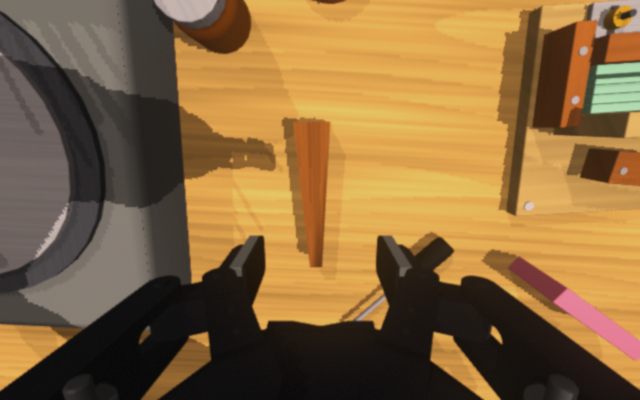

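The wedge lies at (314,190) in the wrist picture, with its butt at about (315,120) and its toe at (316,266). In the world its butt is at (542,328) and its toe at (382,316) mm, yaw 4.4°. I'll grip it 30 mm from the butt.

>>> arm_command(
  deltas=[
    [38.3, -7.5, 0, -0.02, 56],
    [0, 0, 45, 0, 56],
    [0, 0, 45, 0, 56],
    [0, 0, 40, 0, 56],
    [0, 0, 20, 0, 56],
  ],
  newtons=40,
)

```text
time: 10.7
position: [0.5102, 0.3247, 0.0221]
ee_rot: [0.999, 0.038, -0.002, 0.002]
wrist_force: [-0.4, 0.6, 0.4]
opening: 0.66
finger_force: 0.0
```

>>> arm_command(
  deltas=[
    [0, 0, 10, 0, 56],
    [0, 0, 5.5, 0, 56],
    [0, 0, 0, 0, 56],
  ],
)

```text
time: 11.0
position: [0.5119, 0.3266, 0.0105]
ee_rot: [0.999, 0.04, 0.0, -0.0]
wrist_force: [0.0, -0.0, 0.4]
opening: 0.657
finger_force: 0.0
```

>>> arm_command(
  deltas=[
    [0, 0, 0, 0, 25],
    [0, 0, 0, 0, 25],
    [0, 0, 0, 0, 25],
    [0, 0, 0, 0, 25],
    [0, 0, 0, 0, 25],
  ],
)

```text
time: 11.5
position: [0.5124, 0.3272, 0.012]
ee_rot: [0.999, 0.04, 0.001, -0.001]
wrist_force: [-1.7, -0.2, 7.5]
opening: 0.379
finger_force: 40.1
```

>>> arm_command(
  deltas=[
    [0, 0, -10, 0, 25],
    [0, 0, -30, 0, 25],
    [0, 0, -45, 0, 25],
    [0, 0, -45, 0, 25],
    [0, 0, -10, 0, 25],
  ],
)

```text
time: 12.0
position: [0.5138, 0.3281, 0.157]
ee_rot: [0.999, 0.04, 0.004, -0.003]
wrist_force: [-0.0, 0.2, 0.6]
opening: 0.382
finger_force: 39.9
```

>>> arm_command(
  deltas=[
    [-0.2, 25, 0, 0, 25],
    [-0.2, 45, 0, 0, 25],
    [-0.2, 45, 0, 0, 25],
    [-0.2, 45, 0, 0, 25],
    [-0.2, 45, 0, 0, 25],
  ],
)

```text
time: 12.5
position: [0.5265, 0.1202, 0.1506]
ee_rot: [0.999, 0.04, 0.0, -0.0]
wrist_force: [0.1, -0.4, -0.6]
opening: 0.379
finger_force: 39.8
```

>>> arm_command(
  deltas=[
    [-0.2, 45, 0, 0, 25],
    [-0.2, 45, 0, 0, 25],
    [-0.2, 45, 0, 0, 25],
    [-0.2, 45, 0, 0, 25],
    [-0.2, 45, 0, 0, 25],
  ],
)

```text
time: 13.0
position: [0.5436, -0.1042, 0.1507]
ee_rot: [0.999, 0.04, 0.0, -0.0]
wrist_force: [0.5, 0.6, -1.0]
opening: 0.378
finger_force: 39.9
```

>>> arm_command(
  deltas=[
    [-0.2, 45, 0, 0, 25],
    [-0.2, 18, 0, 0, 25],
    [0, 0, 0, 0.146, 25],
    [0, 0, 0, 0.146, 25],
    [0, 0, 0, 0.146, 25],
  ],
)

```text
time: 13.5
position: [0.5482, -0.1657, 0.1503]
ee_rot: [0.983, -0.181, -0.0, -0.0]
wrist_force: [0.1, -0.3, -0.5]
opening: 0.383
finger_force: 39.9
```

>>> arm_command(
  deltas=[
    [0, 0, 0, 0.146, 25],
    [0, 0, 0, 0.146, 25],
    [0, 0, 0, 0.146, 25],
    [0, 0, 0, 0.146, 25],
    [0, 0, 0, 0.146, 25],
  ],
)

```text
time: 14.0
position: [0.5483, -0.1652, 0.1504]
ee_rot: [0.854, -0.52, -0.0, -0.0]
wrist_force: [0.1, -0.6, -0.6]
opening: 0.382
finger_force: 39.9
```

>>> arm_command(
  deltas=[
    [0, 0, 0, 0.146, 25],
    [0, 0, 0, 0.146, 25],
    [0, 0, 0, 0.146, 25],
    [0, 0, 0, 0, 25],
    [0, 0, 0, 0, 25],
  ],
)

```text
time: 14.5
position: [0.5484, -0.1653, 0.1504]
ee_rot: [0.724, -0.689, -0.0, -0.0]
wrist_force: [-0.1, -0.4, -1.3]
opening: 0.383
finger_force: 39.9
```

Run:
```python
from h import *
s=arm.sense(); im=eyes.get_image("wrist"); cv2.imwrite("pics/w4.png",im); C=cam("wrist",s)
Rt=R.from_quat(s["ee_rot"]).as_matrix(); p=s["position"]; print(p,"yaw",np.degrees(np.arctan2(Rt[1,0],Rt[0,0])),s["time"],s["opening"])
# recheck board/cheek edges and the wedge line
L=cv2.createLineSegmentDetector().detect(cv2.cvtColor(im,6))[0][:,0]
ex=np.array([.9933,.1158]);ey=np.array([-.1158,.9933]);O=np.array([564.3,7.8])
for l in L:
    if np.hypot(*(l[:2]-l[2:]))<30: continue
    o=[]
    for z in (.018,.05,.09,p[2]+.022):
        P=ray(C,l.reshape(2,2).astype(float),z)[:,:2]*1000-O; o.append(np.round(np.c_[P@ex,P@ey],1).tolist())
    if abs(np.array(o[1])).max()<150: print(np.round(l).tolist(),o)
```

```text
[ 0.54843872 -0.16528325  0.15041199] yaw -87.18065669821289 14.5 0.3831217328778823
[175.0, 387.0, 224.0, 349.0] [[[162.5, 67.6], [91.4, 14.8]], [[138.9, 32.3], [76.0, -14.3]], [[109.4, -11.9], [56.8, -50.8]], [[48.6, -102.8], [17.3, -126.0]]]
[228.0, 332.0, 173.0, 386.0] [[[83.2, -9.1], [164.2, 65.3]], [[68.8, -35.5], [140.4, 30.2]], [[50.8, -68.5], [110.6, -13.6]], [[13.7, -136.5], [49.3, -103.8]]]
[164.0, 291.0, 206.0, 267.0] [[[146.6, -68.9], [94.3, -94.4]], [[124.8, -88.3], [78.6, -110.9]], [[97.6, -112.7], [59.0, -131.6]], [[41.6, -162.8], [18.6, -174.0]]]
[278.0, 320.0, 313.0, 323.0] [[[22.7, -21.2], [-17.6, -14.5]], [[15.3, -46.2], [-20.3, -40.3]], [[6.1, -77.5], [-23.7, -72.5]], [[-12.9, -141.9], [-30.6, -138.9]]]
[286.0, 246.0, 288.0, 279.0] [[[4.4, -114.1], [6.4, -73.4]], [[-0.9, -128.3], [0.9, -92.4]], [[-7.4, -146.1], [-5.9, -116.0]], [[-20.9, -182.7], [-20.0, -164.8]]]
[351.0, 278.0, 353.0, 242.0] [[[-63.3, -70.4], [-67.4, -113.8]], [[-60.7, -89.7], [-64.3, -128.0]], [[-57.4, -113.8], [-60.4, -145.8]], [[-50.7, -163.5], [-52.5, -182.5]]]
```

View pics/w4.png

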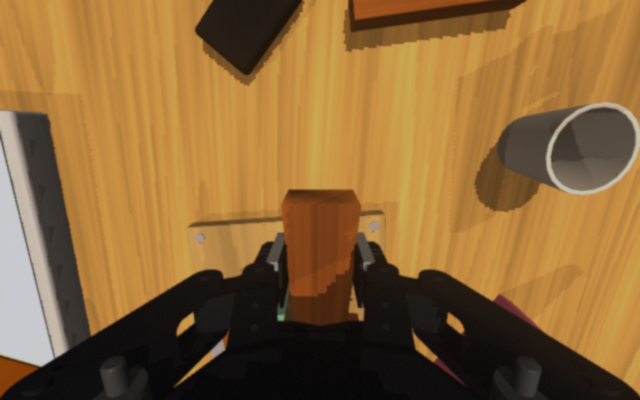

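The wedge is held level and centred at (320,255), with its toe towards the gap. I'll lower it to the base and slide it in.

>>> arm_command(
  deltas=[
    [0, -1.1, 40, 0, 25],
    [0, 0, 40, 0, 25],
    [0, 0, 25, 0, 25],
    [0, 0, 10, 0, 25],
    [0, 0, 0, 0, 25],
  ],
)

```text
time: 15.05
position: [0.5491, -0.1653, 0.0342]
ee_rot: [0.723, -0.69, -0.001, 0.001]
wrist_force: [0.1, 0.8, -0.7]
opening: 0.385
finger_force: 39.9
```

>>> arm_command(
  deltas=[
    [0, 0, 3, 0, 25],
    [0, 0, 2, 0, 25],
    [0, 0, 0, 0, 25],
  ],
)

```text
time: 15.35
position: [0.5504, -0.1652, 0.0312]
ee_rot: [0.723, -0.691, 0.001, -0.001]
wrist_force: [0.4, 0.2, -0.7]
opening: 0.376
finger_force: 39.9
```

Run:
```python
from h import *
im=eyes.get_image("top"); sc=eyes.get_image("scene"); cv2.imwrite("pics/t5.png",im)
o=np.zeros((520,800,3),np.uint8); o[:400,:460]=cv2.resize(im[115:215,285:400],(460,400),interpolation=2); o[:300,465:]=cv2.resize(sc[190:290,270:382],(335,300),interpolation=2)
cv2.imwrite("pics/v5.png",o); s=arm.sense(); print(s["position"],s["wrist_force"])
```

```text
[ 0.55024953 -0.16525596  0.03112113] [ 0.05627944 -0.4670535  -0.33614732]
```

View pics/v5.png

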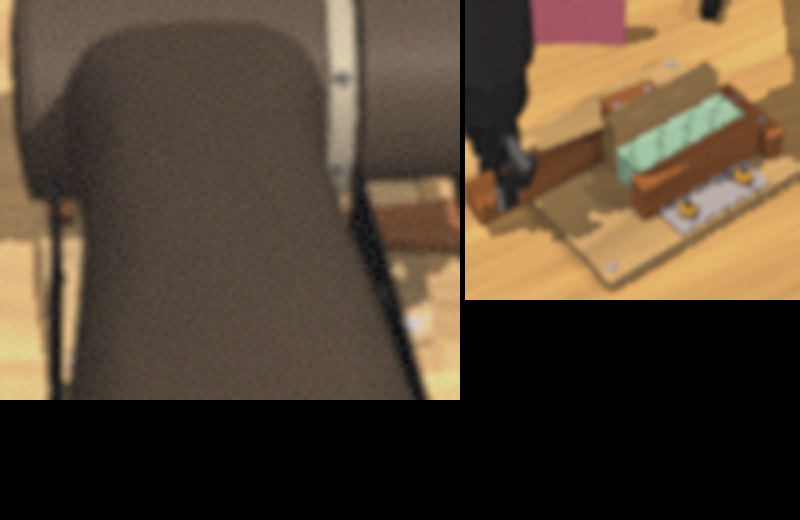

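The scene crop shows the wedge lined up with its toe at the mouth of the gap, and no contact yet. I'll slide it in.

>>> arm_command(
  deltas=[
    [-10, 0.3, 0, 0, 25],
    [-10, 0, 0, 0, 25],
    [-10, 0, 0, 0, 25],
    [-10, 0, 0, 0, 25],
    [0, 0, 0, 0, 25],
  ],
)

```text
time: 15.95
position: [0.5478, -0.1238, 0.0304]
ee_rot: [0.723, -0.69, 0.0, -0.0]
wrist_force: [0.8, 0.1, -1.4]
opening: 0.387
finger_force: 39.9
```

>>> arm_command(
  deltas=[
    [-8, 0, 0, 0, 25],
    [-8, 0, 0, 0, 25],
    [-8, 0, 0, 0, 25],
    [0, 0, 0, 0, 25],
  ],
)

```text
time: 16.35
position: [0.5467, -0.1004, 0.0303]
ee_rot: [0.723, -0.691, 0.0, -0.0]
wrist_force: [0.3, 0.5, -1.7]
opening: 0.378
finger_force: 40.0
```

>>> arm_command(
  deltas=[
    [-4, 0, 0, 0, 25],
    [-4, 0, 0, 0, 25],
    [-4, 0, 0, 0, 25],
    [0, 0, 0, 0, 25],
  ],
)

```text
time: 16.75
position: [0.546, -0.089, 0.0303]
ee_rot: [0.723, -0.691, -0.0, 0.0]
wrist_force: [-0.6, -0.3, -0.9]
opening: 0.377
finger_force: 40.0
```

>>> arm_command(
  deltas=[
    [-2, 0, 0, 0, 25],
    [-2, 0, 0, 0, 25],
    [0, 0, 0, 0, 25],
  ],
)

```text
time: 17.05
position: [0.5458, -0.0852, 0.0303]
ee_rot: [0.723, -0.691, -0.0, 0.0]
wrist_force: [-0.2, 0.1, -0.9]
opening: 0.381
finger_force: 40.0
```

>>> arm_command(
  deltas=[
    [0, 0, 0.7, 0, 25],
    [0, 0, 0.7, 0, 25],
    [0, 0, 0, 0, 25],
  ],
)

```text
time: 17.35
position: [0.5459, -0.0853, 0.0299]
ee_rot: [0.723, -0.691, 0.0, -0.0]
wrist_force: [-4.9, 2.3, 10.8]
opening: 0.378
finger_force: 41.2
```

>>> arm_command(
  deltas=[
    [0, 0, -0.8, 0, 25],
    [0, 0, 0, 0, 40],
    [0, 0, 0, 0, 52],
    [0, 0, 0, 0, 52],
    [0, 0, 0, 0, 52],
  ],
  newtons=40,
)

```text
time: 17.85
position: [0.546, -0.0854, 0.0296]
ee_rot: [0.723, -0.691, -0.0, 0.0]
wrist_force: [-0.0, 0.0, 0.5]
opening: 0.614
finger_force: 0.0
```

>>> arm_command(
  deltas=[
    [15, 0, 0, 0, 52],
    [20, 0, 0, 0, 52],
    [22, 0, 0, 0, 52],
    [0, 0, 0, 0, 0],
    [0, 0, 0, 0, 0],
  ],
)

```text
time: 18.35
position: [0.5483, -0.1432, 0.0295]
ee_rot: [0.722, -0.692, -0.0, 0.0]
wrist_force: [0.5, -0.5, -0.1]
opening: 0.275
finger_force: 0.0
```

>>> arm_command(
  deltas=[
    [0, 0, 0, 0, 0],
    [0, 0, 0, 0, 0],
    [0, 0, 0, 0, 0],
    [0, 0, 3, 0, 0],
    [0, 0, 2.5, 0, 0],
  ],
)

```text
time: 18.85
position: [0.5485, -0.142, 0.024]
ee_rot: [0.723, -0.691, -0.0, -0.0]
wrist_force: [-1.0, 0.5, -0.5]
opening: 0.001
finger_force: 0.0
```

Run:
```python
from h import *
s=arm.sense(); im=eyes.get_image("wrist"); sc=eyes.get_image("scene"); print(s["position"],s["wrist_force"],s["opening"])
o=np.zeros((440,800,3),np.uint8); o[:400,:455]=cv2.resize(im[100:400,150:491],(455,400),interpolation=2); o[:300,465:]=cv2.resize(sc[190:290,270:382],(335,300),interpolation=2)
cv2.imwrite("pics/v6.png",o)
```

```text
[ 0.54847368 -0.14201752  0.02400747] [-0.99242264  0.52734069 -0.48773842] 0.0007822943513982061
```

View pics/v6.png

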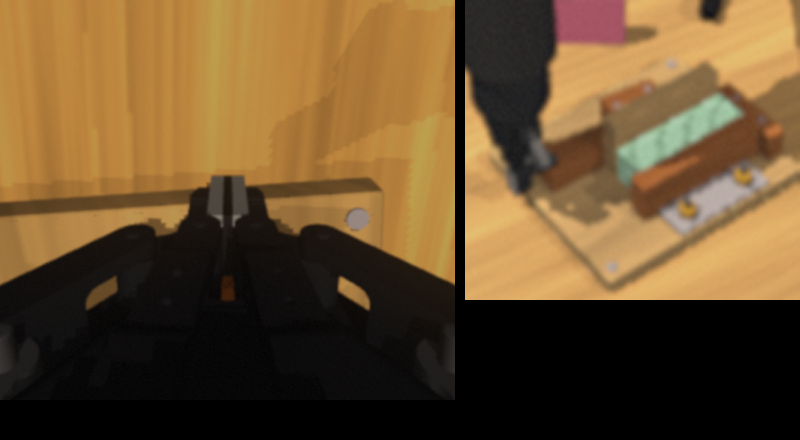

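The closed fingertips sit behind the butt and the wedge stands on the base in the gap. I'll push it in gently while watching the force.

>>> arm_command(
  deltas=[
    [-5, 0, 0, 0, 0],
    [-5, 0, 0, 0, 0],
    [-4, 0, 0, 0, 0],
    [-3, 0, 0, 0, 0],
    [0, 0, 0, 0, 0],
  ],
)

```text
time: 19.45
position: [0.5478, -0.1248, 0.0243]
ee_rot: [0.723, -0.691, 0.0, -0.0]
wrist_force: [-0.0, -0.6, -0.1]
opening: 0.005
finger_force: 0.0
```

>>> arm_command(
  deltas=[
    [-2, 0, 0, 0, 0],
    [-2, 0, 0, 0, 0],
    [-2, 0, 0, 0, 0],
    [0, 0, 0, 0, 0],
  ],
)

```text
time: 19.85
position: [0.5477, -0.1194, 0.0243]
ee_rot: [0.723, -0.691, 0.0, -0.0]
wrist_force: [1.1, -2.2, 0.5]
opening: 0.001
finger_force: 1.1
```

>>> arm_command(
  deltas=[
    [-1.5, 0, 0, 0, 0],
    [-1.5, 0, 0, 0, 0],
    [0, 0, 0, 0, 0],
  ],
)

```text
time: 20.15
position: [0.5478, -0.1171, 0.0245]
ee_rot: [0.723, -0.691, 0.001, 0.0]
wrist_force: [3.7, -8.9, -1.2]
opening: 0.001
finger_force: 4.1
```

>>> arm_command(
  deltas=[
    [-1, 0, 0, 0, 0],
    [0, 0, 0, 0, 0],
  ],
)

```text
time: 20.35
position: [0.5478, -0.117, 0.0245]
ee_rot: [0.723, -0.691, 0.001, 0.0]
wrist_force: [3.0, -14.9, -1.5]
opening: 0.002
finger_force: 7.2
```

>>> arm_command(
  deltas=[
    [-1, 0, 0, 0, 0],
    [0, 0, 0, 0, 0],
  ],
)

```text
time: 20.55
position: [0.5478, -0.1168, 0.0246]
ee_rot: [0.723, -0.691, 0.001, 0.001]
wrist_force: [4.4, -20.4, -1.3]
opening: 0.001
finger_force: 10.3
```

The push reached 20 N and the wedge has stopped moving, with its toe about 79 mm past the mouth, so it has bitten. I'll back off and look at the result.

>>> arm_command(
  deltas=[
    [2, 0, 0, 0, 0],
    [5, 0, 0, 0, 0],
    [20, 0, 0, 0, 0],
    [20, 0, -20, 0, 0],
    [0, 0, -40, 0, 0],
  ],
)

```text
time: 21.05
position: [0.5467, -0.1625, 0.0818]
ee_rot: [0.722, -0.692, -0.003, 0.002]
wrist_force: [0.4, -1.2, 0.5]
opening: 0.002
finger_force: 0.0
```

>>> arm_command(
  deltas=[
    [0, 0, -40, 0, 0],
    [-25, 0, -40, 0, 0],
    [-35, 0, 0, 0, 0],
    [0, 0, 0, 0, 0],
    [0, 0, 0, 0, 0],
  ],
)

```text
time: 21.55
position: [0.5464, -0.1004, 0.1643]
ee_rot: [0.723, -0.69, -0.0, -0.0]
wrist_force: [-0.3, -0.7, 1.3]
opening: -0.0
finger_force: 0.0
```

Run:
```python
from h import *
s=arm.sense(); im=eyes.get_image("wrist"); cv2.imwrite("pics/w7.png",im); C=cam("wrist",s); print(s["position"])
sc=eyes.get_image("scene"); cv2.imwrite("pics/sc7.png",sc)
o=np.zeros((580,800,3),np.uint8); o[:440,:500]=cv2.resize(im[100:320,190:440],(500,440),interpolation=2); o[:268,500:]=cv2.resize(sc[190:290,270:382],(300,268),interpolation=2)
cv2.imwrite("pics/v7.png",o)
ex=np.array([.9933,.1158]);ey=np.array([-.1158,.9933]);O=np.array([564.3,7.8])
for l in cv2.createLineSegmentDetector().detect(cv2.cvtColor(im,6))[0][:,0]:
    if np.hypot(*(l[:2]-l[2:]))<30: continue
    o=[]
    for z in (.05,.058,.09):
        P=ray(C,l.reshape(2,2).astype(float),z)[:,:2]*1000-O; o.append(np.round(np.c_[P@ex,P@ey],1).tolist())
    d=P[1]-P[0]
    if abs(np.array(o[0])).max()<130: print(np.round(l).tolist(),"ang%.1f"%(np.degrees(np.arctan2(d[1],d[0]))%180-6.65),o)
```

```text
[ 0.5463564  -0.10040881  0.16428636]
[317.0, 268.0, 317.0, 231.0] ang85.9 [[[-22.0, -30.4], [-24.9, -71.4]], [[-22.4, -34.8], [-25.2, -74.5]], [[-24.1, -52.4], [-26.6, -87.0]]]
[282.0, 247.0, 247.0, 251.0] ang2.5 [[[11.2, -56.1], [47.1, -54.6]], [[9.7, -59.7], [44.5, -58.2]], [[3.9, -74.1], [34.3, -72.8]]]
[323.0, 232.0, 323.0, 266.0] ang86.5 [[[-31.2, -69.6], [-29.0, -32.8]], [[-31.3, -72.8], [-29.2, -37.1]], [[-31.9, -85.5], [-30.0, -54.4]]]
[255.0, 236.0, 299.0, 231.0] ang3.1 [[[36.4, -69.9], [-7.8, -72.2]], [[34.1, -73.0], [-8.6, -75.3]], [[25.2, -85.7], [-12.1, -87.7]]]
[339.0, 186.0, 335.0, 238.0] ang82.5 [[[-49.0, -115.3], [-42.0, -62.1]], [[-48.6, -117.0], [-41.8, -65.5]], [[-46.9, -124.1], [-41.0, -79.2]]]
[334.0, 190.0, 304.0, 188.0] ang173.0 [[[-44.6, -111.7], [-16.3, -115.2]], [[-44.3, -113.6], [-16.9, -117.0]], [[-43.2, -121.1], [-19.3, -124.0]]]
```

View pics/v7.png

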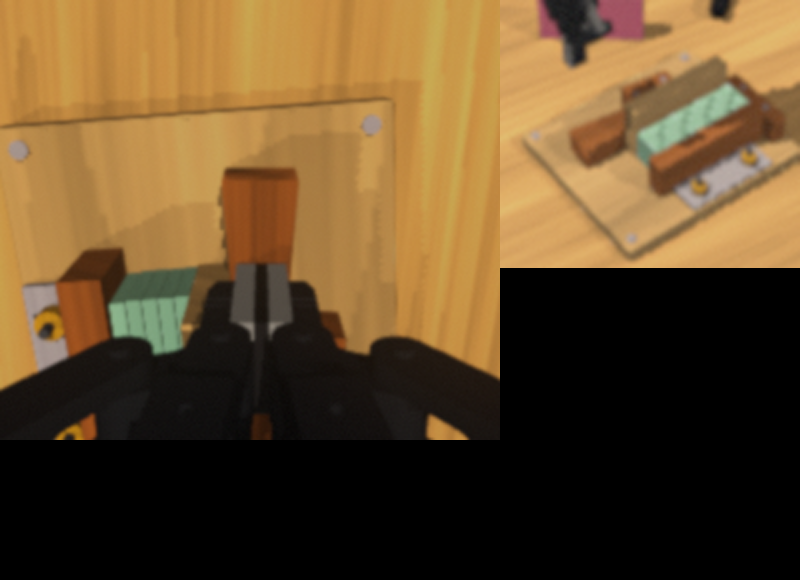

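The crop shows the wedge flush against the cheek line (its edge at 82.5° against the ideal 81.8°) and flat on the base. The five strips are closed up and upright between the board and the backstop, and the robot is clear. I'm handing in.

```bash
python3 -c "
from station import job
print(job.sign_off())"
```

```text
the job is handed in; nothing more can be done
None
```

The job is handed in, though I don't have the judge's result: the five strips stand upright against the backstop, and the wedge is locked in at about 20 N, the top of the 15–20 N range, with wedge and board on the base and the arm clear.

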